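# Tip the case tray into the case pan

### The arm

A 6-joint arm with a two-finger parallel gripper is mounted at the origin on the work surface. World frame = base frame: x ahead of the robot, y to its left, z up, the work surface at z = 0. Lengths are in mm, angles in rad, forces in N, time in s.
With the tool pointing down it reaches from about 300 to 775 mm from the base axis. Payload 14.6 kg.
Tool frame: the origin (TCP) lies on the centre line of the jaws, within the pads' length; the fingertips stand 19 mm ahead of it and the grasp point (between the pads) is the TCP (bot.tip_reach is the distance from the TCP to the fingertips, in mm); z points along the fingers, y is the line along which they close (so a half turn about z gives the same grasp; the last joint's range is limited). The gripper opens to 85 mm and grips with 20 to 120 N. Pads are 22 mm wide; open, the fingers measure 114 mm over their backs; the gripper's body (76 mm by 85 mm) begins 54 mm behind the grasp point. The pads swing forward as they close: fully open they stand 13 mm farther back than shut.
Start: joints at [-1.369, 0.3, 1.521, -0, 1.321, -0.067], TCP at [146.059, -530.241, 215.481] pointing down, gripper open.
Joint ranges: [-3.03, 3.03], [-0.79, 2.21], [0.23, 2.52], [-1.04, 4.18], [0, 3.07], [-2.55, 2.55]. Speed limits (rad/s): [2.22, 2.22, 2.57, 3.14, 3.14, 3.14].

### API

Orientations are given as a unit quaternion [w, x, y, z].
In Python, from rig import bot gives the robot as it stands. Calls block until the motion is done:
- bot.move_to(position, orientation): joint-space move of the TCP to a pose.
- bot.servo_line(position, attitude=None, speed=150, until_force=None): straight line of the TCP; attitude=None keeps the orientation; speed is the mean speed in mm/s. With until_force (N) it stops when the force on the tool has changed by that much, and returns True; else False.
- bot.move_joints(angles): joint-space move.
- bot.move_gripper(opening, grip_force=None): finger opening in mm; grip_force is the grip in N (None keeps the last); returns when the fingers have stopped.
- bot.dwell(seconds).
- bot.ik(position, orientation): joint angles nearest the present ones, or None.
- bot.read_state(): the state.
- bot.read_camera(name): name is "scene" or "top" or "wrist"; returns a dict with "image" (420x560x3 uint8, blue, green, red), "depth" (420x560 float32, mm along the optical axis (not along the pixel's ray), 0 where there is no reading), "fovy" (degrees; the focal length in pixels is half the picture's height over the tangent of half this angle, whatever the lens; pixels are square), "cx", "cy" (the principal point, pixels), "eye" and "attitude" of the camera in the world; the wrist camera has in their place "mount" (4x4, takes a point from camera to tool coordinates, whose origin is the TCP and whose axes are the flange's). Camera axes: x right, y down, z forward; pixel columns grow to the right and rows downward; lengths in mm; the calibration is good to about 2 mm. A picture is of the moment at which its call begins: read the wrist's pose just before it.
A pose or a line that the arm cannot do raises bot.MotionError and nothing moves.
- bot.finish_job(): hands the job in; it is judged then, once.
The state is a dict: "clock": time; "joint_positions": joint angles; "qvel": joint speeds; "effort": joint torques, N m; "ee_pos": TCP position; "tool_rot": TCP orientation; "ft_force": force on the tool from outside, world axes, zero at the start; "moment": the same for the moment, N m; "grip_width": finger opening in mm; "grip_force": force on a finger pad.
Only numpy, scipy, OpenCV 4.12 (cv2) and the standard library are available. Lean on these libraries where they do the work, as an engineer would, in place of code of your own. Each camera call takes 0.05 s, during which the arm holds its last target. There are 200 camera calls.

### The job

Without lifting it off the bench, slide the empty case pan squarely up against the foot of the tilt-tray stand, centred under the tray's lip. Then raise the handle edge of the tray until all four parts have slid out over the lip into the pan, and lower the tray gently, never letting it drop, until it rests flat on its stand again. Do not disturb the bottle, the dental cast or the hand tool on the bench.

Things in the scene. Friction and masses are not known exactly. Their poses are not given: they have to be found in the camera images.
- stand: Grey painted steel stand of the tilt tray, screwed to the bench. Origin: centre of the underside of its foot plate, on the bench. Foot: 160 mm along its x, 210 mm along its y, 12 mm high; its -y is the spout side, +y the handle side. The foot's spout-side edge (y = -105 mm) is what the pan is pushed against. Uprights on the foot carry the tray.
- tray (a joint): Angle of the polished steel tilt tray (rad): 0 lying level on the stand, growing as the handle edge rises, stop at 1.0. Tray 0.45 kg. Damped hinge, no catch: let go when raised, it falls shut at about 2 rad/s. 2 to 3 N at the handle lifts it. The parts start to slide at about 0.3 to 0.5 rad; 0.7 to 0.8 rad empties it.
- handle (a point): Middle of the tray's handle: a level round steel bar, 10 mm diameter, 100 mm long along the stand's x, at y = +155 mm in the stand's frame and 85 mm above the bench when the tray is down. Two 8 mm arms 46 mm either side of the middle join it to the tray's end wall; the gap between bar and wall (45 mm) and the space under and outside the bar are free. Moves on an arc of 255 mm about the hinge.
- hinge (a point): Middle of the tray's hinge axis, which runs along the stand's x, at y = -100 mm in the stand's frame, 75 mm above the bench. Fixed to the stand.
- lip (a point): Middle of the spout lip when the tray is down (a point fixed to the stand), 35 mm beyond the hinge, 77 mm above the bench; the pan goes below it. The tray, 136 mm wide, spans y = -135 (lip) to +105 mm in the stand's frame; its floor's upper face is 77 mm, its side walls and handle-end wall 99 mm above the bench; the spout end is open.
- pan: Empty open aluminium case pan, loose on the bench on the spout side of the stand, 0.4 kg. 170 mm along its x, 150 mm along its y, 40 mm high, walls and floor 4 mm thick. Origin: centre of its underside. Its axes start roughly parallel to the stand's. Pushed home, its +y wall meets the stand's foot, its centre at x = 0, y = -180 mm in the stand's frame; it passes below the lip freely.
- die_a_c (a point): Plaster die, a small stepped block 34 x 24 x 16 mm, lying on the tray floor at the start; this point is its centre.
- die_b_c (a point): Plaster die, a small stepped block 28 x 28 x 16 mm, lying on the tray floor at the start; this point is its centre.
- button_a_c (a point): Cast metal disc, 28 mm diameter, 10 mm high, lying on the tray floor at the start; this point is its centre.
- button_b_c (a point): Cast metal disc, 22 mm diameter, 12 mm high, lying on the tray floor at the start; this point is its centre.
- reagent: Bystander: small amber bottle, 42 mm diameter, 85 mm high, standing; origin at the centre of its underside.
- cast: Bystander: dental cast, about 60 x 65 x 26 mm; origin at the centre of its underside.
- spatula: Bystander: hand tool with wooden handle, 150 mm long along its x, lying on the bench.
Mind the look-alikes: they are no part of the job. There is more than one size of the pan; the job needs the largest.

How it is judged (in metres and radians):
On the way, in this order (a step that is already met when the one before it is completed fails the run):
1. the pan stands against the stand's foot, centred under the lip, while the tray is still down (x of pan in the frame of stand between -0.025 and 0.025 m and y of pan in the frame of stand above -0.194 m and z of pan in the frame of stand below 0.006 m and angle between the x axis of pan and the x axis of stand, either way round below 0.15 rad and linear speed of pan below 0.01 m/s and value of joint tray below 0.08 rad), for 0.2 s.
2. the tray is tipped up and all four parts have slid into the pan (x of die_a_c in the frame of pan between -0.085 and 0.085 m and y of die_a_c in the frame of pan between -0.075 and 0.075 m and z of each of die_a_c, die_b_c, button_a_c, button_b_c in the frame of pan below 0.036 m and x of die_b_c in the frame of pan between -0.085 and 0.085 m and y of die_b_c in the frame of pan between -0.075 and 0.075 m and x of button_a_c in the frame of pan between -0.085 and 0.085 m and y of button_a_c in the frame of pan between -0.075 and 0.075 m and x of button_b_c in the frame of pan between -0.085 and 0.085 m and y of button_b_c in the frame of pan between -0.075 and 0.075 m and value of joint tray above 0.2 rad), for 0.1 s.
At the end, for the whole second after the job is handed in: All four parts lie in the pan; the pan stands flat and still, within 14 mm of the stand's foot, within 25 mm of centred and within 0.15 rad of square; the tray is down (within 0.03 rad) (x of pan in the frame of stand between -0.025 and 0.025 m and y of pan in the frame of stand above -0.194 m and z of pan in the frame of stand below 0.006 m and angle between the x axis of pan and the x axis of stand, either way round below 0.15 rad and x of die_a_c in the frame of pan between -0.085 and 0.085 m and y of die_a_c in the frame of pan between -0.075 and 0.075 m and z of each of die_a_c, die_b_c, button_a_c, button_b_c in the frame of pan below 0.036 m and x of die_b_c in the frame of pan between -0.085 and 0.085 m and y of die_b_c in the frame of pan between -0.075 and 0.075 m and x of button_a_c in the frame of pan between -0.085 and 0.085 m and y of button_a_c in the frame of pan between -0.075 and 0.075 m and x of button_b_c in the frame of pan between -0.085 and 0.085 m and y of button_b_c in the frame of pan between -0.075 and 0.075 m and linear speed of pan below 0.01 m/s and value of joint tray below 0.03 rad); the robot touches nothing.
It fails at once if the pan is lifted off the bench (z of pan in the frame of stand above 0.025 m).
It fails at once if the tray comes down faster than 1.2 rad/s (about 0.3 m/s at the handle): dropped (velocity of joint tray below -1.2 rad/s).
It fails at once if a bystander is moved more than 30 mm or the bottle is tipped over (distance of any of reagent, cast, spatula from where it was at the start of the episode above 0.03 m or angle between reagent's own z axis and vertical above 0.5 rad).
It also fails if it takes over 64 s, if anything falls off the work surface, if the arm or the gripper's body presses on something with over 40 N, if the wrist force passes 120 N, or if a joint passes its speed limit or range.

## Working session

There is one attempt and no reset: what is moved stays moved. The work goes in short steps, each a Python script; the robot and the scene stay as the last script left them, time stands still between calls to the robot, and variables do not carry over. Pictures are saved under pics/ and viewed, at most 10 in all, crops included, and the job is handed in when it is done.

```bash
ls; mkdir -p pics; python3 - <<'E'
from rig import bot
import cv2,numpy as np
for n in("scene","top"):
    c=bot.read_camera(n); cv2.imwrite(f"pics/{n}0.png",c["image"]); np.savez(f"pics/{n}0.npz",**c)
    print(n,c["fovy"],c["cx"],c["cy"],c["eye"],c["attitude"],(c["depth"]>0).mean())
print(bot.read_state())
E
```

```text
pics
scene 43.293466656084775 279.5499563624468 215.72076241687424 [1496.65388152 -707.37473854  863.57922533] [-0.41335663  0.7873321   0.40971022 -0.20342564] 0.9925127551020408
top 47.05377549103858 288.3532739126678 203.99155135088077 [ 441.78844091  -35.3625361  1053.95836158] [-0.05321395  0.71044823 -0.69914037  0.06028539] 0.9960374149659864
{'clock': 0.1, 'joint_positions': array([-1.36861557e+00,  3.00409183e-01,  1.52154590e+00, -2.46936744e-05,
        1.32068059e+00, -6.66262352e-02]), 'qvel': array([-2.20807925e-04, -6.61317019e-04, -2.72991173e-03, -1.44424847e-03,
        1.58390097e-03, -1.65857162e-05]), 'effort': array([ 2.52169186e-03, -5.44377208e+01, -3.62371838e+01, -2.56438761e-05,
        3.05392001e-03,  2.95369659e-05]), 'ee_pos': array([ 146.00033056, -530.0270231 ,  214.97016313]), 'tool_rot': array([-5.19503210e-04,  9.90980893e-01,  1.34002229e-01, -4.72531016e-05]), 'ft_force': array([-0.28533282, -0.20553909, -1.20243153]), 'moment': array([-0.02425775, -0.00972038, -0.01021923]), 'grip_force': 0.0, 'grip_width': 85.84165946281739}
```

View pics/top0.png

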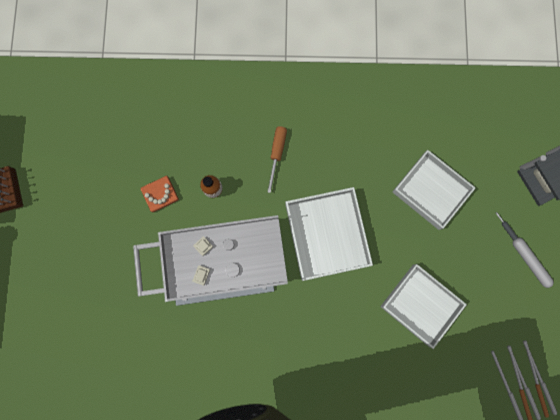

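View pics/scene0.png

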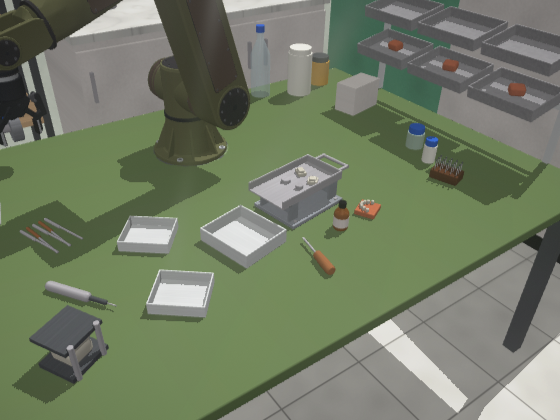

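The top view shows the tray at about (160–287, 217–300) with its handle at (136–160, 245–293). The large pan's corners are at (287,203), (354,188), (371,264) and (305,279). The two smaller pans on the right are decoys. The bottle (210,186), cast (159,194) and spatula (277,158) lie on the upper side.

```bash
cat > h.py <<'E'
import numpy as np,cv2
from scipy.spatial.transform import Rotation as R
def cloud(c):
    f=210/np.tan(np.radians(float(c["fovy"]))/2); d=c["depth"]
    v,u=np.mgrid[:420,:560]
    p=np.dstack([(u-c["cx"])/f*d,(v-c["cy"])/f*d,d])
    q=np.asarray(c["attitude"])
    return p@R.from_quat(q[[1,2,3,0]]).as_matrix().T+np.asarray(c["eye"])
def rect(P,lo,hi,box):
    u0,v0,u1,v1=box; q=P[v0:v1,u0:u1].reshape(-1,3); q=q[(q[:,2]>lo)&(q[:,2]<hi)]
    return cv2.minAreaRect(q[:,:2].astype(np.float32)),np.median(q[:,2]),len(q)
E
python3 - <<'E'
from h import *
c=np.load("pics/top0.npz"); P=cloud(c)
for n,lo,hi,b in(("bench",-20,20,(60,60,120,120)),("tray",65,115,(157,205,298,312)),("rim",88,115,(157,205,298,312)),("handle",65,110,(128,235,158,300)),("foot",5,25,(165,285,280,310)),("pan",25,55,(283,180,380,285)),("panlow",-5,60,(300,215,350,260)),("bottle",20,110,(195,170,225,200)),("cast",12,60,(138,172,182,215)),("spat",5,50,(262,120,292,196))):
    r,z,k=rect(P,lo,hi,b); print(n,np.round(r[0]),np.round(r[1]),round(r[2],1),round(float(z),1),k, np.round(cv2.boxPoints(r)).tolist() if n in("rim","handle","pan","foot","tray") else "")
E
```

```text
bench [871. 416.] [147. 142.] 2.2 0.3 3582 
tray [488.  93.] [136. 257.] 9.1 77.6 8488 [[400.0, 209.0], [441.0, -44.0], [575.0, -23.0], [535.0, 231.0]]
rim [488.  93.] [136. 256.] 9.1 97.0 1196 [[400.0, 208.0], [441.0, -44.0], [575.0, -23.0], [535.0, 230.0]]
handle [465. 234.] [101.  48.] 7.5 88.7 418 [[412.0, 252.0], [418.0, 204.0], [518.0, 217.0], [512.0, 265.0]]
foot [403.  81.] [ 34. 218.] 9.1 11.9 553 [[370.0, 186.0], [404.0, -29.0], [437.0, -24.0], [403.0, 192.0]]
pan [ 547. -130.] [170. 151.] 13.0 39.7 760 [[447.0, -75.0], [481.0, -222.0], [647.0, -184.0], [613.0, -37.0]]
panlow [ 541. -125.] [ 98. 108.] 0.7 4.3 2240 
bottle [644. 123.] [41. 40.] 89.7 58.6 358 
cast [631. 239.] [60. 65.] 27.4 16.6 789 
spat [714. -15.] [166.  62.] 1.4 22.1 486
```

```bash
cat >> h.py <<'E'
O=np.array([487,100.]); A=np.radians(9.1); X=np.array([np.cos(A),np.sin(A)]); Y=np.array([-np.sin(A),np.cos(A)])
def W(x,y,z): return np.r_[O+x*X+y*Y,z]
def qdown(a): return [0,np.cos(a/2),np.sin(a/2),0]
def qtilt(al,roll):
    z=np.r_[-np.cos(al)*Y,-np.sin(al)]; x=np.r_[X,0]
    y=np.cross(z,x); M=np.c_[x,y,z]@R.from_euler('z',roll).as_matrix()
    q=R.from_matrix(M).as_quat(); return q[[3,0,1,2]]
H=lambda t:(-100+255*np.cos(t+np.arctan2(10,255)),75+255*np.sin(t+np.arctan2(10,255)))
E
python3 - <<'E'
from h import *
from rig import bot
p0=np.array([547,-130])+73*np.array([np.sin(np.radians(13)),-np.cos(np.radians(13))]); a0=np.radians(13)
bot.move_gripper(40,25)
bot.move_to(np.r_[p0,110],qdown(a0))
print("hit",bot.servo_line(np.r_[p0,37],speed=60,until_force=8), bot.read_state()["ee_pos"])
s=bot.read_state();np.savez("pics/w.npz",**{k:v for k,v in bot.read_camera("top").items()})
cv2.imwrite("pics/t1.png",np.load("pics/w.npz")["image"])
print(bot.move_gripper(0,25)); s=bot.read_state(); print(s["grip_width"],s["grip_force"],s["ft_force"],s["clock"])
for al in(0.2,0.4,.6,.8):
  for r in(0,np.pi/2,-np.pi/2,np.pi):
    ok=[]
    for t in(0,.4,.8):
        y,z=H(t); q=bot.ik(W(0,y,z-17),qtilt(al,r)); ok.append(None if q is None else np.round(q,2).tolist())
    print(al,round(r,1),ok if None not in ok else [o is not None for o in ok])
E
```

```text
hit False [ 563.63164001 -201.21779812   37.43196369]
False
0.03515051801332159 0.0 [0.0481587  0.47429573 0.32377561] 4.45
0.2 0 [True, True, False]
0.2 1.6 [True, True, False]
0.2 -1.6 [True, True, False]
0.2 3.1 [True, True, False]
0.4 0 [[0.8, 0.89, 1.38, -0.85, 1.74, 2.47], [0.77, 0.71, 1.43, -0.89, 1.81, 2.35], [0.69, 0.53, 1.51, -0.96, 1.81, 2.22]]
0.4 1.6 [[0.8, 0.89, 1.38, -0.85, 1.74, -2.25], [0.77, 0.71, 1.43, -0.89, 1.81, -2.36], [0.69, 0.53, 1.51, -0.96, 1.81, -2.49]]
0.4 -1.6 [[0.8, 0.89, 1.38, -0.85, 1.74, 0.9], [0.77, 0.71, 1.43, -0.89, 1.81, 0.78], [0.69, 0.53, 1.51, -0.96, 1.81, 0.65]]
0.4 3.1 [[0.8, 0.89, 1.38, -0.85, 1.74, -0.67], [0.77, 0.71, 1.43, -0.89, 1.81, -0.79], [0.69, 0.53, 1.51, -0.96, 1.81, -0.92]]
0.6 0 [[0.77, 0.79, 1.44, -0.74, 1.6, 2.43], [0.74, 0.62, 1.46, -0.77, 1.69, 2.31], [0.65, 0.45, 1.51, -0.83, 1.72, 2.17]]
0.6 1.6 [[0.77, 0.79, 1.44, -0.74, 1.6, -2.28], [0.74, 0.62, 1.46, -0.77, 1.69, -2.4], [0.65, 0.45, 1.51, -0.83, 1.72, -2.54]]
0.6 -1.6 [[0.77, 0.79, 1.44, -0.74, 1.6, 0.86], [0.74, 0.62, 1.46, -0.77, 1.69, 0.74], [0.65, 0.45, 1.51, -0.83, 1.72, 0.6]]
0.6 3.1 [[0.77, 0.79, 1.44, -0.74, 1.6, -0.71], [0.74, 0.62, 1.46, -0.77, 1.69, -0.83], [0.65, 0.45, 1.51, -0.83, 1.72, -0.97]]
0.8 0 [[0.72, 0.69, 1.5, -0.63, 1.46, 2.38], [0.69, 0.53, 1.5, -0.64, 1.57, 2.26], [0.6, 0.37, 1.52, -0.68, 1.62, 2.11]]
0.8 1.6 [True, True, False]
0.8 -1.6 [[0.72, 0.69, 1.5, -0.63, 1.46, 0.81], [0.69, 0.53, 1.5, -0.64, 1.57, 0.69], [0.6, 0.37, 1.52, -0.68, 1.62, 0.54]]
0.8 3.1 [[0.72, 0.69, 1.5, -0.63, 1.46, -0.76], [0.69, 0.53, 1.5, -0.64, 1.57, -0.88], [0.6, 0.37, 1.52, -0.68, 1.62, -1.03]]
```

View pics/t1.png

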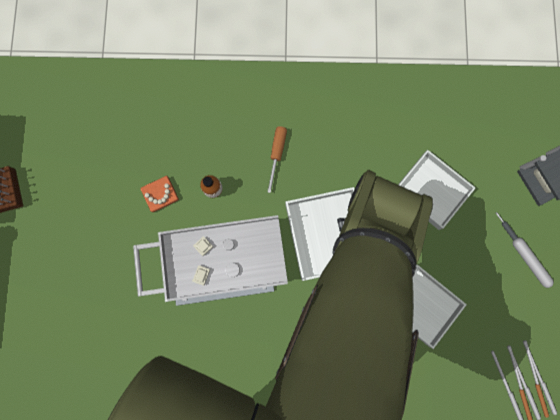

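The arm hides the pan's far wall, from about (345,190) to (370,265). The pan itself hasn't moved, but the jaws closed on nothing. I'll check the wrist camera.

```bash
python3 - <<'E'
from h import *
from rig import bot
s=bot.read_state(); c=bot.read_camera("wrist"); np.savez("pics/w1.npz",**c,pos=s["ee_pos"],rot=s["tool_rot"]); cv2.imwrite("pics/w1.png",c["image"]); print(c["mount"],s["tool_rot"],s["ee_pos"],bot.tip_reach)
E
```

```text
[[-1.94281854e-04 -9.51990593e-01 -3.06127218e-01  7.84060123e+01]
 [ 9.99999972e-01 -1.43568060e-04 -1.88177997e-04  6.47009534e-01]
 [ 1.35193592e-04 -3.06127246e-01  9.51990594e-01 -1.57360941e+02]
 [ 0.00000000e+00  0.00000000e+00  0.00000000e+00  1.00000000e+00]] [ 3.75846397e-07  9.93570737e-01  1.13213028e-01 -1.87602595e-06] [ 563.42134239 -201.12286432   37.01667721] 19.0
```

View pics/w1.png

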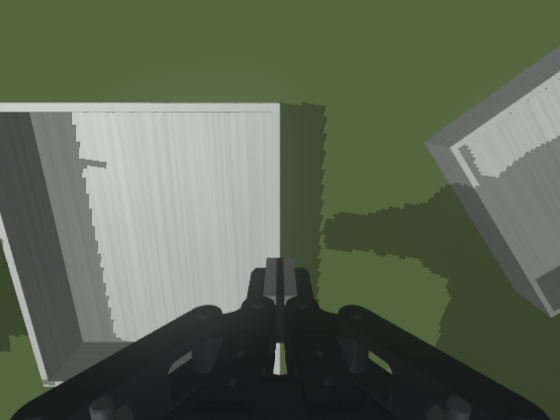

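```bash
python3 - <<'E'
from h import *
c=np.load("pics/w1.npz"); f=210/np.tan(np.radians(float(c["fovy"]))/2); d=c["depth"]
M=c["mount"]; q=c["rot"]; Rm=R.from_quat(q[[1,2,3,0]]).as_matrix()
v,u=np.mgrid[:420,:560]; p=np.dstack([(u-c["cx"])/f*d,(v-c["cy"])/f*d,d]); T=p@M[:3,:3].T+M[:3,3]
Wd=T@Rm.T+c["pos"]
for r in(150,200,240,262,270,285,360):
    print(r,[(k,*np.round(T[r,k]).astype(int).tolist(),int(Wd[r,k,2])) for k in (255,262,268,272,275,277,279,281,284,288,294)])
m=(Wd[...,2]>33)&(Wd[...,2]<46)&(u<300)&(v<250); w=Wd[m]
g=c["image"].astype(int)
# right wall top edge fit
e=[(Wd[r,np.where(m[r])[0].max()]) for r in range(125,250,5)]; e=np.array(e); print(np.round(e[[0,-1]],1))
np.set_printoptions(suppress=True)
ee=np.array([Wd[np.where(m[:,k])[0].min(),k] for k in range(20,270,50)]);print(np.round(ee[[0,-1]],1))
E
```

```text
150 [(255, 57, -14, 34, 3), (262, 57, -10, 33, 3), (268, 57, -6, 34, 3), (272, 61, -3, -2, 39), (275, 61, -2, -2, 39), (277, 61, -1, -2, 39), (279, 61, 0, -1, 37), (281, 56, 1, 39, -2), (284, 56, 3, 38, 0), (288, 56, 6, 38, -1), (294, 57, 9, 37, 0)]
200 [(255, 25, -15, 35, 2), (262, 26, -11, 34, 3), (268, 26, -7, 34, 2), (272, 35, -3, -1, 38), (275, 36, -2, -3, 39), (277, 36, -1, -2, 38), (279, 35, 0, -2, 38), (281, 25, 1, 37, 0), (284, 24, 3, 38, -1), (288, 25, 6, 37, 0), (294, 78, 1, -157, 194)]
240 [(255, -2, -16, 34, 3), (262, -2, -11, 33, 3), (268, -2, -7, 35, 2), (272, 14, -3, -3, 39), (275, 13, -2, -1, 38), (277, 13, -1, -2, 39), (279, 13, 0, -2, 39), (281, -3, 2, 38, 0), (284, -4, 4, 39, -1), (288, -3, 6, 38, 0), (294, -3, 10, 37, 0)]
262 [(255, -18, -16, 33, 3), (262, -18, -11, 35, 2), (268, 11, -5, -23, 59), (272, 11, -3, -24, 60), (275, 11, -2, -24, 61), (277, 11, -1, -23, 60), (279, 11, 0, -24, 61), (281, 11, 1, -23, 59), (284, 11, 3, -23, 59), (288, 11, 5, -23, 59), (294, -20, 11, 38, 0)]
270 [(255, 7, -11, -25, 61), (262, 7, -8, -25, 61), (268, 10, -5, -30, 67), (272, 11, -3, -31, 68), (275, 12, -1, -32, 69), (277, 11, -1, -31, 68), (279, 11, 0, -31, 68), (281, 11, 1, -32, 68), (284, 10, 3, -30, 67), (288, 11, 4, -32, 68), (294, 11, 7, -31, 67)]
285 [(255, 7, -10, -38, 74), (262, 7, -7, -38, 74), (268, 12, -4, -46, 82), (272, 11, -3, -44, 80), (275, 11, -1, -44, 81), (277, 11, 0, -44, 80), (279, 11, 0, -44, 81), (281, 11, 1, -43, 80), (284, 11, 2, -45, 81), (288, 11, 4, -43, 80), (294, 11, 6, -44, 81)]
360 [(255, 17, -6, -91, 128), (262, 15, -4, -90, 126), (268, -8, -4, -65, 101), (272, -8, -2, -65, 101), (275, -67, -2, -2, 38), (277, -66, -1, -3, 39), (279, -66, 0, -3, 39), (281, -103, 2, 37, 0), (284, -103, 4, 37, 0), (288, -8, 4, -65, 101), (294, 9, 5, -83, 120)]
[[ 634.4 -185.    39.1]
 [ 573.2 -199.1   38.2]]
[[ 616.7  -63.9   38.4]
 [ 637.9 -155.9   39.2]]
```

The wrist view shows the wall top centred between the jaws (columns 272–279). The pad ends are at tool z≈-22, about 60 mm above the bench. So the fingertips are really about 40 mm short of the stated reach and closed above the wall. I'll open and descend further under a force guard.

```bash
python3 - <<'E'
from h import *
from rig import bot
a=np.radians(13); ty=np.array([np.sin(a),-np.cos(a)])
bot.move_gripper(40,25); s=bot.read_state(); p=s["ee_pos"]; xy=p[:2]-2*ty; print(s["grip_width"])
z=None
hit=bot.servo_line(np.r_[xy,-4],speed=25,until_force=5)
s=bot.read_state(); print(hit,s["ee_pos"],s["ft_force"])
if hit: bot.servo_line(s["ee_pos"]+[0,0,4],speed=30)
print(bot.move_gripper(0,25)); s=bot.read_state(); print(s["ee_pos"],s["grip_width"],s["grip_force"],s["ft_force"],s["clock"])
c=bot.read_camera("wrist"); cv2.imwrite("pics/w2.png",c["image"])
E
```

```text
39.88722631210215
False [ 563.06170028 -199.21720755   -3.84423295] [-0.25361937 -0.32143    -0.89633618]
False
[ 563.04114242 -199.1212059    -3.87681319] 3.121421441624326 27.456690073013306 [-1.13218271  0.8619863   1.78518634] 7.1667
```

View pics/w2.png

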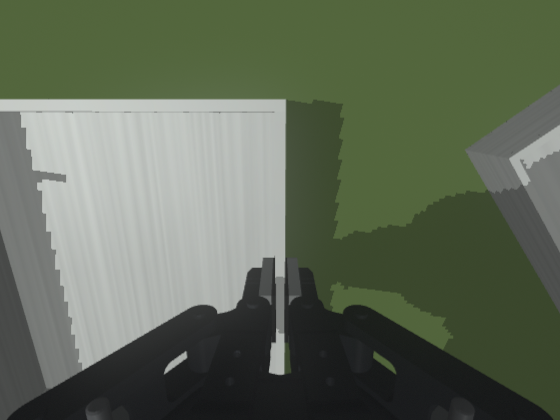

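The pan wall is now gripped between the pads (column ~280, width 3.1 mm, 27 N). Next I slide it home.

```bash
python3 - <<'E'
from h import *
from rig import bot
z=bot.read_state()["ee_pos"][2]
bot.servo_line(W(0,-263,z),qdown(A),speed=40)
s=bot.read_state();print(s["ee_pos"],s["ft_force"])
print(bot.servo_line(W(0,-247,z),speed=15,until_force=12)); s=bot.read_state();print(s["ee_pos"],(s["ee_pos"][:2]-O)@Y,s["ft_force"])
bot.dwell(.2); bot.move_gripper(30); p=bot.read_state()["ee_pos"]
bot.servo_line(p+[0,0,150],speed=150)
bot.move_joints([0.2,.0,1.5,0,1.5,0]) 
c=bot.read_camera("top"); np.savez("pics/t2.npz",**c); cv2.imwrite("pics/t2.png",c["image"]); print(bot.read_state()["clock"])
P=cloud(c)
for n,lo,hi,b in(("pan",30,50,(270,180,380,300)),):
    r,zz,k=rect(P,lo,hi,b); print(r,zz,k,np.round(cv2.boxPoints(r)).tolist())
E
```

```text
[ 528.50239378 -159.54803607   -3.90368961] [-0.62408298  0.76173283  2.70270873]
True
[ 526.78917682 -148.53110137   -3.90390152] -251.69602019911935 [-0.037662   -1.33909354  4.16168239]
12.5917
((515.7325439453125, -78.21370697021484), (169.95521545410156, 150.1996612548828), 9.073884963989258) 40.06420160370362 510 [[420.0, -17.0], [444.0, -166.0], [611.0, -139.0], [588.0, 9.0]]
```

View pics/t2.png

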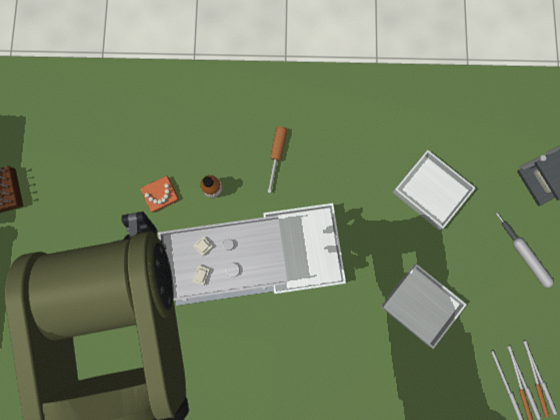

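The pan is home: its centre in the stand's frame is about (0, -180) and it is square, with all four parts still on the tray (parts near (202–238, 240–277)). Next I put the closed fingers under the handle bar from outside, pitched down 0.6 rad.

```bash
cat >> h.py <<'E'
AL=.6; QT=qtilt(AL,-np.pi/2)
def T(t,c=22,back=0,up=0,L=33):
    y,z=H(t); y+= c*np.sin(AL)-(L-back)*np.cos(AL); z+= -c*np.cos(AL)-(L-back)*np.sin(AL)+up
    return W(0,y,z)
E
python3 - <<'E'
from h import *
from rig import bot
for t in np.linspace(0,.85,8):
    q=bot.ik(T(t),QT); print(None if q is None else np.round(q,2))
q=bot.ik(T(0,c=26,back=90),QT); print(q)
bot.move_gripper(0,40)
bot.move_to(T(0,c=26,back=90,up=130),QT)
bot.servo_line(T(0,c=26,back=90),speed=120)
c=bot.read_camera("scene"); cv2.imwrite("pics/s3.png",cv2.resize(c["image"][100:300,180:460],(800,571))); print(bot.read_state()["clock"],bot.read_state()["ee_pos"])
E
```

```text
[ 0.75  0.81  1.46 -0.76  1.56  0.88]
[ 0.74  0.75  1.47 -0.76  1.59  0.85]
[ 0.74  0.7   1.48 -0.76  1.62  0.81]
[ 0.72  0.64  1.49 -0.78  1.64  0.77]
[ 0.7   0.59  1.51 -0.79  1.66  0.73]
[ 0.68  0.54  1.52 -0.8   1.67  0.69]
[ 0.65  0.49  1.54 -0.82  1.67  0.65]
[ 0.61  0.44  1.56 -0.84  1.67  0.6 ]
[ 0.84416337  0.82079946  1.29643441 -0.70309479  1.72429868  0.8374811 ]
15.325 [452.98737262 314.05206849  96.5219444 ]
```

View pics/s3.png

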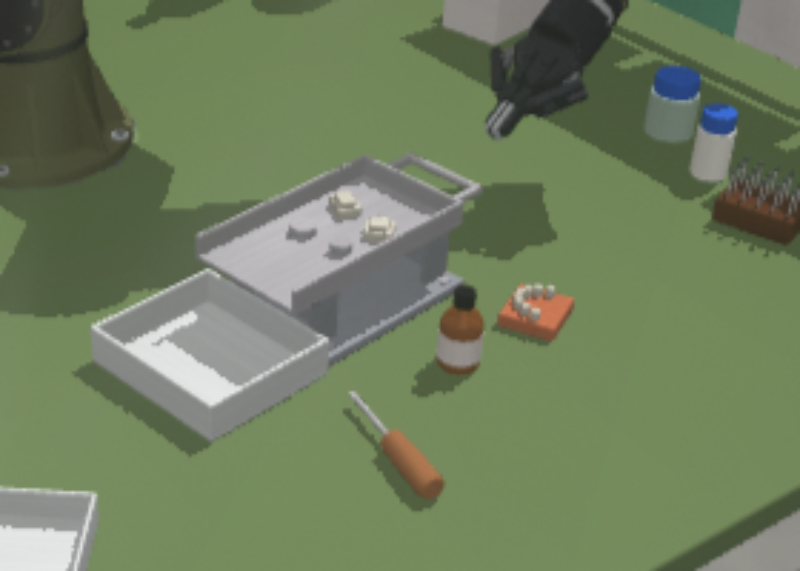

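The gripper points down and inward outside the handle, with its tip at about (498,125) in the crop. The handle is at (430,170) and the pan sits under the lip. Next I insert, then raise.

```bash
python3 - <<'E'
from h import *
from rig import bot
hit=bot.servo_line(T(0,c=25),speed=50,until_force=6); s=bot.read_state(); print("insert",hit,s["ft_force"],s["clock"])
if not hit:
    f0=s["ft_force"]
    for t in np.linspace(0,.3,4):
        bot.servo_line(T(t),speed=60); s=bot.read_state(); print(round(t,2),np.round(s["ft_force"]-f0,1))
    for n in("scene","top"):
        c=bot.read_camera(n); cv2.imwrite(f"pics/{n}4.png",c["image"])
    cv2.imwrite("pics/s4.png",cv2.resize(cv2.imread("pics/scene4.png")[100:300,180:460],(800,571)))
E
```

```text
insert False [ 0.68392276 -0.44607564  0.60312649] 17.275
0.0 [ 0.6  0.3 -0.4]
0.1 [-0.2  4.2 -2. ]
0.2 [-0.3  5.2 -2.3]
0.3 [ 0.5  3.6 -2.6]
```

View pics/s4.png

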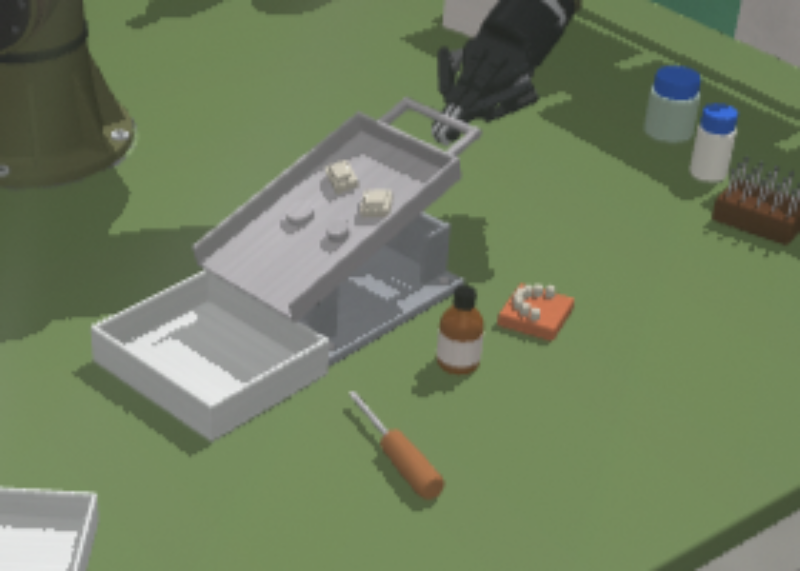

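The tray is up about 0.3 rad, carried on the fingers at (450,125), and the parts haven't moved yet. I'll keep going with slightly deeper engagement.

```bash
python3 - <<'E'
from h import *
from rig import bot
f0=np.array([.7,-.4,.6])
for t in np.linspace(.36,.8,5):
    bot.servo_line(T(t,L=39),speed=50); s=bot.read_state(); print(round(t,2),np.round(s["ft_force"]-f0,1))
bot.dwell(.8)
c=bot.read_camera("scene"); cv2.imwrite("pics/s5.png",cv2.resize(c["image"][100:300,180:460],(800,571))); print(bot.read_state()["clock"])
E
```

```text
0.36 [-0.3  1.4 -2.6]
0.47 [-0.6  3.1 -1.3]
0.58 [ 0.3  1.8 -1.3]
0.69 [-0.8  2.3 -1.2]
0.8 [-1.3  2.  -1. ]
23.4833
```

View pics/s5.png

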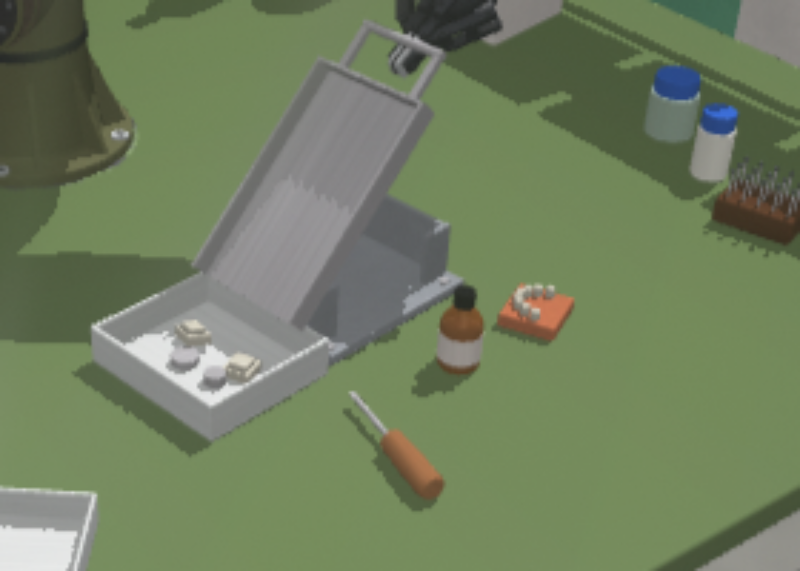

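All four parts are in the pan, at (192,332), (183,357), (215,376) and (243,367), and the tray is empty. Next I lower it.

```bash
python3 - <<'E'
from h import *
from rig import bot
f0=np.array([.7,-.4,.6])
for t in np.linspace(.67,0,6):
    bot.servo_line(T(t,L=39),speed=45); s=bot.read_state(); print(round(t,2),np.round(s["ft_force"]-f0,1))
bot.servo_line(T(0,L=39,c=25),speed=30); bot.dwell(.3); s=bot.read_state(); print(np.round(s["ft_force"]-f0,1))
bot.servo_line(T(0,L=39,c=25,back=100),speed=70)
bot.servo_line(T(0,L=39,c=25,back=100,up=130),speed=120)
for n in("scene","top"):
    c=bot.read_camera(n); cv2.imwrite(f"pics/{n}6.png",c["image"])
    if n=="top":
        P=cloud(c); print(rect(P,30,50,(288,180,380,300))); print(rect(P,65,115,(170,205,298,312)))
        for k in((180,280),(225,258),(270,250)): print(np.round(np.median(P[k[1]-6:k[1]+6,k[0]-6:k[0]+6,2])))
cv2.imwrite("pics/s6.png",cv2.resize(cv2.imread("pics/scene6.png")[100:300,180:460],(800,571))); print(bot.read_state()["clock"])
E
```

```text
0.67 [-1.1  1.  -2.4]
0.54 [-1.9  0.3 -1.8]
0.4 [-1.4  0.3 -2.2]
0.27 [-2.   0.5 -2.7]
0.13 [-2.4  0.1 -2.9]
0.0 [-0.5 -0.4  0.3]
[-1.1  1.1 -0.4]
(((518.2711181640625, -92.63294982910156), (170.42169189453125, 120.73674774169922), 9.081418991088867), np.float64(39.883497973625765), 428)
(((489.5556640625, 82.30648040771484), (136.2904052734375, 234.79063415527344), 9.081603050231934), np.float64(77.20925662710647), 7876)
77.0
77.0
77.0
32.3667
```

View pics/s6.png

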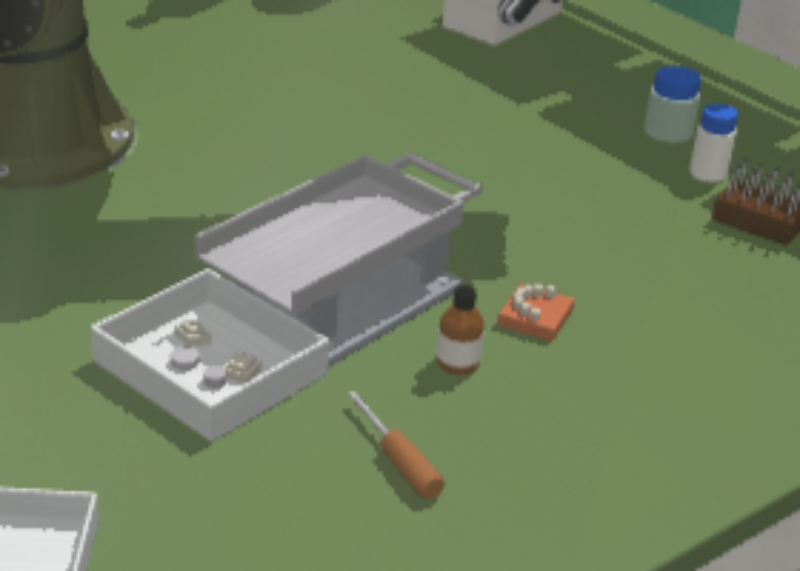

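The tray is flat (its floor reads 77 mm at all three points checked). The four parts are in the pan at (180–245, 330–378), the pan is still home, and the bystanders haven't moved. The arm is clear, so I'm handing it in.

```bash
python3 -c "
from rig import bot
print(bot.finish_job())"
```

```text
the job is handed in; nothing more can be done
None
```

I handed the job in at about 32 s on the robot's clock; no verdict came back. My last pictures show the pan square against the stand's foot, all four parts in it, the tray flat on its stand and the bottle, cast and hand tool where they started.

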